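Run the bearing balls off a tipping tray past a hand-held card

TASK

Pull the drawer of the sorting station right out to its stop. Then hold the white sorting card inside the mouth of the tray so that it bars most of the width, press the tray down to its stop with it and let all four steel balls run out through the gap left beside the card, every one into the drawer compartment where the eraser lies and none onto the coin capsule in the other. Afterwards let the tray spring back, stand the card upright on the bare desk again and let go of it, leaving the blower and the stamp where they are.

Things in the scene. Friction and masses are not known exactly. Their poses are not given: they have to be found in the camera images.
- station: Sorting station fixed to the desk: grey housing 140 (x) x 156 (y) x 50 mm high, two steel cheeks carrying a tipping tray above it, a drawer below. Origin: centre of its underside; x from its front (at x = -70 mm) to its back, away from the robot, y left, z up. Under the tray's mouth only a tool leaning back towards the robot by 25 to 45 degrees gets at the drawer's pull.
- drawer (a joint): 0 shut, 0.100 m fully out (stop); slides along -x of the station, stays where left (about 1 N of friction). Open-topped, 26 mm deep, floor 10 mm above the desk; a partition along its middle makes a left (+y) and a right (-y) compartment, each 65 mm wide, 114 mm long. Pulled out, its front 100 mm stand clear of the housing, below the tray's mouth.
- drawer_pull (a point): Grip point on the drawer's pull (moves with it): upright steel blade in the middle of the drawer's front, 12 mm thick (y), 24 mm high, 54 mm long (x), sticking out to the front. The point lies half-way up, 31 mm above the desk, 12 mm behind the blade's front end, 41 mm before the drawer's front plate. Axes as the station's.
- drawer_left (a point): Centre of the inner floor of the drawer's left (+y) compartment; moves with the drawer; axes as the station's.
- drawer_right (a point): Centre of the inner floor of the drawer's right (-y) compartment; moves with the drawer; axes as the station's.
- tray (a joint): Tipping of the tray, rad: 0 at rest (floor leans back by 0.10, so the balls lie at the back wall), growing as the mouth goes down, stop at 0.65 (floor then slopes 0.55 down to the front). A spring returns it to 0; 1.5 N at the mouth start it, about 4 N hold it at the stop. Balls stay behind a card set square, but run along one set askew (some 25 degrees) towards its forward end.
- tray_hinge (a point): Point on the tray's hinge axis (along the station's y), half-way across, 112 mm above the desk, 21 mm in front of the station's origin. Its axes turn with the tray: x along the floor to the back, y left, z square to the floor. The tray is open at the front, 110 mm wide and 112 mm long inside; side and back walls stand 24 mm above the floor, whose top lies at z = -4 mm.
- tray_lip (a point): Middle of the front edge of the tray's floor (top side), 75 mm in front of the hinge axis; axes as those of tray_hinge. A ball can catch at the rear end of a card set askew if that end stands more than about 5 mm off the side wall.
- card_grip (a point): Centre of the sorting card's black grip rail: 14 mm thick (x), 44 mm wide (y), 20 mm high, its middle 66 mm above the card's underside. The card: loose stiff white plate 72 mm wide (y), 76 mm high in all, 6 mm thick (x), with a foot rail 10 mm thick, 72 mm wide, 2.5 mm high, and stands upright; about 80 g. Front and back alike. z is up along the card.
- card_foot (a point): Middle of the underside of the card's foot rail; axes as those of card_grip.
- eraser_centre (a point): Centre of the eraser (21 x 48 x 12 mm) that lies in one of the two drawer compartments.
- capsule_centre (a point): Centre of the coin capsule, a flat clear disc of 40 mm diameter and 7 mm height, that lies in the other compartment.
- ball_0_center (a point): Centre of a loose polished steel ball, 16 mm diameter, 17 g; the four of them start side by side across the back of the tray, two on each side of its middle.
- ball_1_center (a point): Centre of a loose polished steel ball, 16 mm diameter, 17 g; the four of them start side by side across the back of the tray, two on each side of its middle.
- ball_2_center (a point): Centre of a loose polished steel ball, 16 mm diameter, 17 g; the four of them start side by side across the back of the tray, two on each side of its middle.
- ball_3_center (a point): Centre of a loose polished steel ball, 16 mm diameter, 17 g; the four of them start side by side across the back of the tray, two on each side of its middle.
- blower: Rubber blower standing on the desk, 53 mm wide, 107 mm high; a bystander. Origin at its underside.
- stamp: Self-inking stamp standing on the desk, 30 x 42 mm, 76 mm high; a bystander. Origin at its underside.

How it is judged:
By the outcome, as a careful person would: the job done as asked, in the order asked, and still so for the second after the job is handed in, with the robot touching nothing.
It also fails if it takes over 61 s, if anything falls off the work surface, if the arm or the gripper's body presses on something with over 40 N, if the wrist force passes 120 N, or if a joint passes its speed limit or range.

ROBOT

A 6-joint arm with a two-finger parallel gripper is mounted at the origin on a cart in front of the work surface, level with it; the furniture and walls round the work are solid. World frame = base frame: x ahead of the robot, y to its left, z up, the work surface at z = 0. Lengths are in m, angles in rad, forces in N, time in s.
With the tool pointing down it reaches from about 0.325 to 0.775 m from the base axis. Payload 5.5 kg.
Tool frame: the origin (TCP) lies at the very end of the fingers, on their centre line; the grasp point (between the pads) lies 19 mm behind it; z points along the fingers, y is the line along which they close (so a half turn about z gives the same grasp; the last joint's range is limited). The gripper opens to 85 mm and grips with 20 to 120 N. Pads are 22 mm wide; open, the fingers measure 114 mm over their backs; the gripper's body (76 mm by 85 mm) begins 54 mm behind the grasp point. The pads swing forward as they close: fully open they stand 13 mm farther back than shut.
Start: joints at [-1.168, 0.091, 1.231, -0, 1.82, -0.057], TCP at [0.266, -0.538, 0.231] pointing down, gripper open.
Joint ranges: [-2.87, 2.87], [-0.86, 2.18], [0.17, 2.46], [-1.51, 4.65], [0.06, 2.69], [-2.65, 2.65]. Speed limits (rad/s): [2.57, 2.57, 3.01, 3.14, 3.14, 3.14].

INTERFACE

Orientations are given as a 3x3 rotation matrix whose columns are the frame's x, y, z axes.
In Python, from station import manip gives the robot as it stands. The module is installed in compiled form; this text tells all that it offers.
- The arm moves only by the shell command python3 -m handwheel 'ROWS' [FORCE]. ROWS is a JSON object of lists of equal length, an entry for each row: "linear": the shift along the world's x, y, z in m, a list of three; "twist": the turn about the world's z in degrees; "grip": the opening, from 0 (shut) to 1 (fully open). A call has 1 to 5 rows; each row is the pose to reach, as a shift and turn from the pose commanded when the call began; what a row does not reach only later rows make up. A row lasts 1/12 s, in which the tool goes at most 41.7 mm and 7.16 degrees, less where a joint would pass 70% of its speed; a pose out of reach is approached as far as the arm can. A call with a gripper value outside its range is refused whole. The fingers move at their own pace and stop on an object; FORCE is the grip in N (left out, the last holds). Time passes only in rows, so rows that repeat a pose let the fingers close. It gives the time, the measured TCP pose, the force, the opening and the grip force at its end, in the units of the state.
- manip.get_state(): the state, without advancing time (a new reading comes with each control period).
- manip.read_camera(name): name is "scene" or "top" or "wrist"; returns (picture, depth): 420x560x3 uint8, red, green, blue; 420x560 float32, m along the optical axis (not along the pixel's ray), 0 where there is no reading.
- manip.get_calibration(name): a dict with "fov_y" (degrees; the focal length in pixels is half the picture's height over the tangent of half this angle, whatever the lens; pixels are square), "cx", "cy" (the principal point, pixels), "k1" (the pictures are not rectified: a ray, as slopes to the right and down, at radius r is drawn at 1 + k1 r^2 times it, then the intrinsics apply), "position" and "attitude" of the camera in the world; the wrist camera has in their place "mount" (4x4, takes a point from camera to tool coordinates, whose origin is the TCP and whose axes are the flange's). Camera axes: x right, y down, z forward; pixel columns grow to the right and rows downward; lengths in m; the calibration is good to about 2 mm. A picture is of the moment at which its call begins: read the wrist's pose just before it. get_calibration takes no time and is no camera call.
- manip.sign_off(): hands the job in; it is judged then, once.
The state is a dict: "clock": time; "joint_pos": joint angles; "qd": joint speeds; "joint_efforts": joint torques, N m; "tcp_pos": TCP position; "eef_rot": TCP orientation; "ft_force": force on the tool from outside, world axes, zero at the start; "torque": the same for the moment, N m; "opening": opening from 0.0 (shut) to 1.0 (fully open); "grasp_force": force on a finger pad.
Only numpy, scipy, OpenCV 4.12 (cv2) and the standard library are available. Lean on these libraries where they do the work, as an engineer would, in place of code of your own. Each camera call takes 0.05 s, during which the arm holds its last target. There are 200 camera calls.

## Working session

There is one attempt and no reset: what is moved stays moved. The work goes in short steps, Python scripts to look and compute and a shell command to move; the robot and the scene stay as the last step left them, time stands still between calls to the robot, and variables do not carry over. Pictures are saved under pics/ and viewed, at most 10 in all, crops included, and the job is handed in when it is done.

```bash
mkdir -p pics
cat > h.py <<'E'
import numpy as np,cv2
from station import manip
def cam(n):
    s=manip.get_state(); im,d=manip.read_camera(n); c=manip.get_calibration(n)
    f=210/np.tan(np.radians(c["fov_y"])/2)
    K=np.array([[f,0,c["cx"]],[0,f,c["cy"]],[0,0,1]]); D=np.array([c["k1"],0,0,0,0.])
    if "mount" in c:
        T=np.eye(4);T[:3,:3]=s["eef_rot"];T[:3,3]=s["tcp_pos"];T=T@np.array(c["mount"])
    else:
        T=np.eye(4);T[:3,:3]=np.array(c["attitude"]).reshape(3,3);T[:3,3]=c["position"]
    v,u=np.mgrid[:420,:560]
    r=cv2.undistortPoints(np.stack([u.ravel(),v.ravel()],1).astype(float)[:,None],K,D)[:,0].reshape(420,560,2)
    P=np.dstack([r,np.ones((420,560))])*d[...,None]
    P=P@T[:3,:3].T+T[:3,3]; P[d==0]=np.nan
    return im,d,P,(K,D,T)
def save(n,im): cv2.imwrite("pics/"+n+".png",im[...,::-1])
E
python3 - <<'E'
from h import *
s=manip.get_state(); print(s)
for n in("scene","top"):
    im,d,P,_=cam(n); save(n+"0",im); np.savez(n+"0",im=im,P=P); print(n,_[2].round(3))
E
```

```text
{'clock': 0.0, 'joint_pos': array([-1.16767808e+00,  9.18527528e-02,  1.23189666e+00,  2.61748079e-05,
        1.81977901e+00, -5.67336039e-02]), 'qd': array([-0.00092956, -0.00202027,  0.00043547,  0.00135831,  0.00131494,
       -0.00113297]), 'joint_efforts': array([ 1.25538165e-03, -4.58725655e+01, -4.18022311e+01,  1.38327296e-04,
        1.13800820e-02, -7.23724867e-06]), 'tcp_pos': array([ 0.26616773, -0.5374199 ,  0.23014843]), 'eef_rot': array([[ 8.96115455e-01,  4.43820402e-01, -7.36048867e-04],
       [ 4.43820992e-01, -8.96113676e-01,  1.79056081e-03],
       [ 1.35103963e-04, -1.93122315e-03, -9.99998126e-01]]), 'ft_force': array([-0.48368739,  0.40061663,  0.09336726]), 'torque': array([-0.03482964, -0.00215754,  0.01095668]), 'grasp_force': 0.0, 'opening': 1.0017639583798157}
scene [[-0.949  0.182 -0.256  0.921]
 [ 0.313  0.498 -0.809  0.918]
 [-0.02  -0.848 -0.53   0.741]
 [ 0.     0.     0.     1.   ]]
top [[-0.023 -0.989  0.149  0.432]
 [-0.998  0.014 -0.058  0.   ]
 [ 0.056 -0.15  -0.987  1.065]
 [ 0.     0.     0.     1.   ]]
```

View pics/scene0.png

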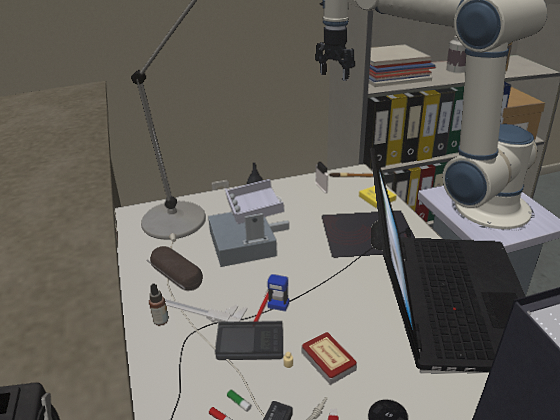

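View pics/top0.png

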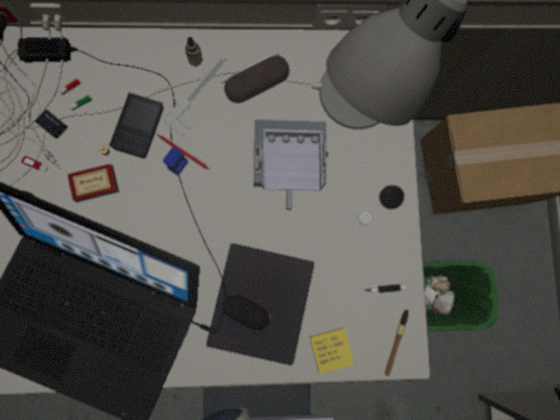

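Run:
```python
from h import *
z=np.load("top0.npz"); im=z["im"];P=z["P"]
def box(n,u0,u1,v0,v1,lo,hi):
    Q=P[v0:v1,u0:u1]; m=(Q[...,2]>lo)&(Q[...,2]<hi); q=Q[m]
    vv,uu=np.nonzero(m)
    if len(q)<5: print(n,len(q));return
    r=cv2.minAreaRect((q[:,:2]*1000).astype(np.float32))
    print(n,len(q),"mean",q.mean(0).round(4),"rect",np.round(r[0],1),np.round(r[1],1),round(r[2],1),"zmax",q[:,2].max().round(3))
box("desk",340,360,240,300,-.1,.1)
box("pull",280,300,188,215,.02,.08)
box("housing",245,335,115,200,.035,.06)
box("tray",255,330,120,195,.085,.17)
box("blower",375,410,180,212,.01,.2)
box("card",360,412,280,296,.015,.12)
box("stamp",160,192,145,178,.02,.12)
box("white",355,375,207,225,.003,.2)
c=cv2.resize(im[110:215,240:345],None,fx=5,fy=5,interpolation=cv2.INTER_CUBIC); d=cv2.resize(im[270:305,355:415],None,fx=5,fy=5,interpolation=cv2.INTER_CUBIC)
o=np.zeros((525,800,3),np.uint8); o[:,:525]=c; o[:175,525:800]=d[:,:275]; save("crop1",o)
# lamp
for (u,v) in [(385,60),(440,20),(345,80),(400,60),(370,100)]: print(u,v,P[v,u].round(3))
```

```text
desk 1192 mean [ 0.4542 -0.2078  0.0009] rect [ 454.8 -207.9] [ 43.8 129.5] 87.4 zmax 0.008
pull 118 mean [ 0.6046 -0.0746  0.0423] rect [605.3 -74.7] [11.  40.3] 88.6 zmax 0.048
housing 1250 mean [ 0.7308 -0.0626  0.0504] rect [691.8 -78. ] [155.6 174.8] 88.0 zmax 0.06
tray 3738 mean [ 0.6748 -0.0788  0.1146] rect [672.2 -77.6] [143.8 119.6] 88.1 zmax 0.143
blower 507 mean [ 0.6053 -0.2932  0.0576] rect [ 609.  -297.8] [50.3 50.8] 88.6 zmax 0.111
card 214 mean [ 0.4141 -0.2702  0.0696] rect [ 414.2 -275.3] [13.9 71.9] 4.8 zmax 0.081
stamp 333 mean [0.6897 0.1652 0.0692] rect [692.3 166.3] [28.3 40.2] 55.1 zmax 0.081
white 258 mean [ 0.5704 -0.2457  0.0074] rect [ 572.2 -246.5] [42.6 39.2] 89.8 zmax 0.014
385 60 [ 0.597 -0.101  0.72 ]
440 20 [ 0.617 -0.137  0.743]
345 80 [ 0.59  -0.074  0.698]
400 60 [ 0.596 -0.112  0.723]
370 100 [ 0.573 -0.093  0.7  ]
```

View pics/crop1.png

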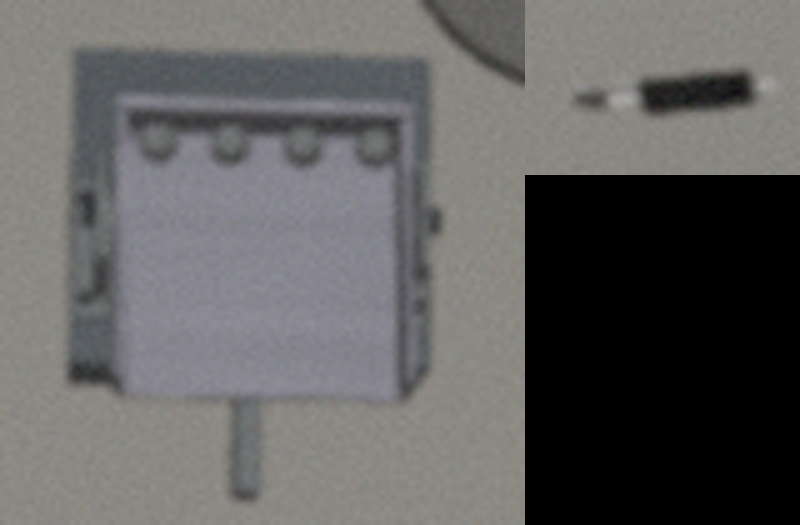

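```bash
python3 -m handwheel '{"linear":[[0.018,0.031,0],[0.037,0.062,0],[0.055,0.093,0],[0.073,0.123,0],[0.091,0.154,0]],"twist":[-6,-12,-18,-24,-28.4],"grip":[0.4,0.4,0.4,0.4,0.4]}' 40
python3 -m handwheel '{"linear":[[0.018,0.031,-0.005],[0.037,0.062,-0.01],[0.055,0.093,-0.015],[0.073,0.123,-0.02],[0.091,0.154,-0.03]],"twist":[0,0,0,0,0],"grip":[0.4,0.4,0.4,0.4,0.4]}'
python3 -m handwheel '{"linear":[[0.018,0.031,-0.01],[0.037,0.062,-0.02],[0.055,0.093,-0.03],[0.073,0.123,-0.04],[0.091,0.155,-0.04]],"twist":[0,0,0,0,0],"grip":[0.4,0.4,0.4,0.4,0.4]}'
python3 -m handwheel '{"linear":[[0,0,0],[0,0,0]],"twist":[0,0],"grip":[0.4,0.4]}'
python3 - <<'E'
from h import *
im,d,P,(K,D,T)=cam("wrist"); save("w1",im); np.savez("w1",im=im,P=P)
s=manip.get_state();print(s["tcp_pos"],s["eef_rot"],s["clock"]);print(T.round(3))
m=(P[...,2]>.03)&(P[...,2]<.055)&(P[...,0]<.615)&(P[...,0]>.56)&(abs(P[...,1]+.075)<.03)
q=P[m];print(len(q),q.mean(0),q.min(0),q.max(0),cv2.minAreaRect((q[:,:2]*1000).astype(np.float32)))
E
```

```text
clock: 0.52
tcp_pos: [0.3576, -0.3822, 0.2307]
eef_rot: [[0.999, -0.042, -0.001], [-0.042, -0.999, 0.001], [-0.001, -0.001, -1.0]]
ft_force: [0.8, 0.8, 0.4]
opening: 0.401
grasp_force: 0.0
clock: 0.93
tcp_pos: [0.449, -0.2282, 0.2017]
eef_rot: [[0.999, -0.036, 0.001], [-0.036, -0.999, -0.001], [0.001, 0.001, -1.0]]
ft_force: [0.9, -0.6, 0.2]
opening: 0.402
grasp_force: 0.0
clock: 1.35
tcp_pos: [0.5387, -0.0729, 0.1582]
eef_rot: [[0.999, -0.036, -0.004], [-0.036, -0.999, 0.001], [-0.004, -0.0, -1.0]]
ft_force: [1.3, -0.9, -0.4]
opening: 0.4
grasp_force: 0.0
clock: 1.52
tcp_pos: [0.5394, -0.073, 0.1603]
eef_rot: [[0.999, -0.032, -0.002], [-0.032, -0.999, 0.0], [-0.002, -0.0, -1.0]]
ft_force: [-0.5, -0.7, 0.5]
opening: 0.398
grasp_force: 0.0
[ 0.5391327  -0.07429869  0.16077906] [[ 9.99412975e-01 -3.42391768e-02 -1.17635245e-03]
 [-3.42395390e-02 -9.99413613e-01 -2.89101411e-04]
 [-1.16576406e-03  3.29209467e-04 -9.99999266e-01]] 1.5667
[[-0.033 -0.954 -0.296  0.614]
 [-0.999  0.032  0.01  -0.075]
 [ 0.     0.297 -0.955  0.303]
 [ 0.     0.     0.     1.   ]]
683 [ 0.59899199 -0.0744564   0.04248608] [ 0.58483093 -0.0803491   0.03929686] [ 0.61230935 -0.06849986  0.04477179] ((598.5256958007812, -74.42852783203125), (11.195596694946289, 27.278793334960938), 88.306884765625)
```

View pics/w1.png

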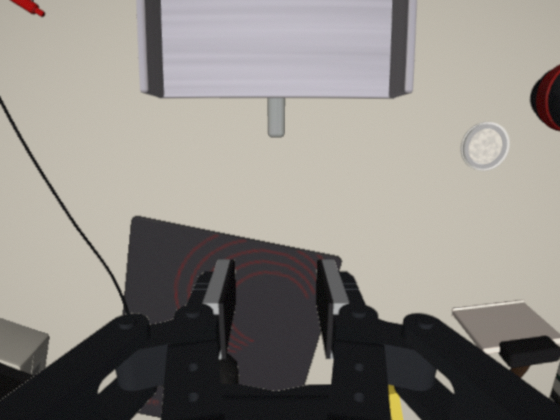

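```bash
python3 -m handwheel '{"linear":[[0.01,0,-0.03],[0.02,0,-0.07],[0.03,0,-0.105],[0.043,0,-0.105],[0.05,0,-0.108]],"twist":[0,0,0,0,0],"grip":[0.4,0.4,0.4,0.4,0.4]}' 40
python3 -m handwheel '{"linear":[[0,0,-0.005],[0,0,-0.01],[0,0,-0.015],[0,0,-0.015],[0,0,-0.015]],"twist":[0,0,0,0,0],"grip":[0.4,0.4,0.35,0.0,0.0]}' 40
python3 -m handwheel '{"linear":[[0,0,0],[0,0,0],[0,0,0],[0,0,0]],"twist":[0,0,0,0],"grip":[0,0,0,0]}' 40
python3 - <<'E'
from h import *
im,d,P,_=cam("wrist"); save("w2",im)
E
```

```text
clock: 1.98
tcp_pos: [0.588, -0.0761, 0.0505]
eef_rot: [[0.999, -0.038, -0.004], [-0.038, -0.999, 0.0], [-0.004, -0.0, -1.0]]
ft_force: [0.4, 0.1, 0.4]
opening: 0.403
grasp_force: 0.0
clock: 2.4
tcp_pos: [0.5889, -0.0747, 0.0386]
eef_rot: [[0.999, -0.036, 0.0], [-0.036, -0.999, 0.0], [0.0, -0.0, -1.0]]
ft_force: [-0.6, -1.2, -2.7]
opening: 0.112
grasp_force: 38.9
clock: 2.73
tcp_pos: [0.5889, -0.0748, 0.0386]
eef_rot: [[0.999, -0.036, -0.001], [-0.036, -0.999, -0.0], [-0.001, 0.0, -1.0]]
ft_force: [-4.3, -0.9, 1.1]
opening: 0.116
grasp_force: 39.3
```

View pics/w2.png

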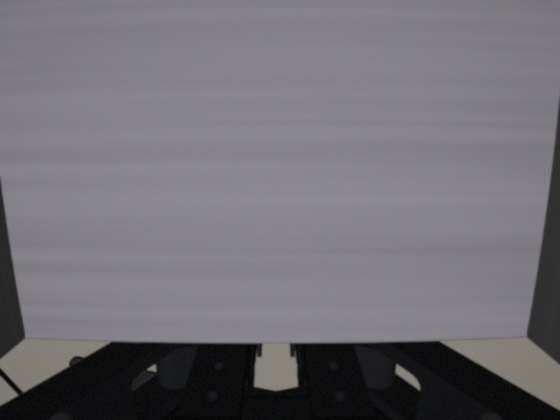

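The pads hold the blade under the lip, and the opening and grip force confirm it. Next I pull.

```bash
python3 -m handwheel '{"linear":[[-0.01,0.0003,0],[-0.025,0.0009,0],[-0.04,0.0014,0],[-0.055,0.0019,0],[-0.07,0.0024,0]],"twist":[0,0,0,0,0],"grip":[0,0,0,0,0]}' 40
python3 -m handwheel '{"linear":[[-0.012,0.0003,0],[-0.022,0.0007,0],[-0.03,0.001,0],[-0.034,0.0012,0],[-0.034,0.0012,0]],"twist":[0,0,0,0,0],"grip":[0,0,0,0,0]}' 40
python3 -m handwheel '{"linear":[[0,0,0],[0,0,0],[0,0,0.03],[0,0,0.07],[-0.02,0,0.11]],"twist":[0,0,0,0,0],"grip":[0.4,0.4,0.4,0.4,0.4]}' 40
python3 - <<'E'
from h import *
im,d,P,_=cam("wrist"); save("w3",im);np.savez("w3",im=im,P=P)
im,d,P,_=cam("top"); save("top1",im);np.savez("top1",im=im,P=P)
w=cv2.imread("pics/w3.png"); c=cv2.resize(im[120:225,240:345,::-1],None,fx=4,fy=4)
cv2.imwrite("pics/m1.png",cv2.resize(np.hstack([w,c]),(800,343)))
m=(P[...,2]>.036)&(P[...,2]<.055)&(P[...,0]<.60)&(P[...,0]>.45)&(abs(P[...,1]+.072)<.012)
q=P[m];print(len(q),q.min(0),q.max(0))
E
```

```text
clock: 3.2
tcp_pos: [0.5196, -0.0724, 0.0386]
eef_rot: [[0.999, -0.036, 0.003], [-0.036, -0.999, -0.0], [0.003, 0.0, -1.0]]
ft_force: [1.9, -0.5, -0.9]
opening: 0.113
grasp_force: 39.5
clock: 3.62
tcp_pos: [0.4887, -0.0714, 0.0387]
eef_rot: [[0.999, -0.036, 0.011], [-0.036, -0.999, -0.001], [0.011, 0.001, -1.0]]
ft_force: [15.6, -1.2, -11.1]
opening: 0.111
grasp_force: 39.8
clock: 4.03
tcp_pos: [0.4671, -0.0709, 0.1462]
eef_rot: [[0.999, -0.035, -0.001], [-0.035, -0.999, 0.001], [-0.001, -0.001, -1.0]]
ft_force: [0.9, -0.1, 1.2]
opening: 0.401
grasp_force: 0.0
12 [ 0.58213309 -0.07582122  0.03632854] [ 0.59971513 -0.07352646  0.03928122]
```

View pics/m1.png

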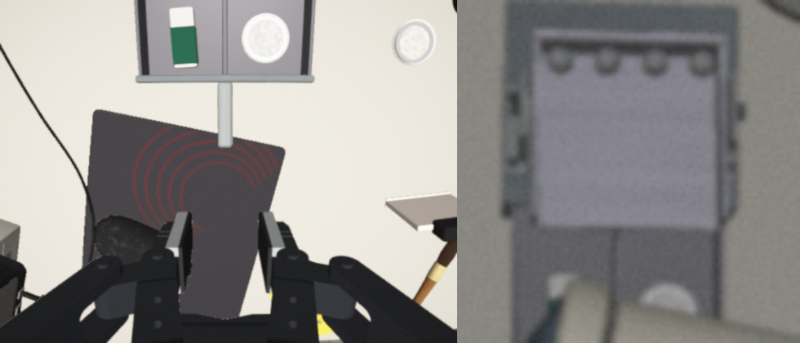

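```bash
python3 -m handwheel '{"linear":[[-0.01,-0.03,0.01],[-0.02,-0.06,0.01],[-0.03,-0.09,0.01],[-0.04,-0.12,0.01],[-0.053,-0.15,0.01]],"twist":[7,14,21,28,35],"grip":[1,1,1,1,1]}' 40
python3 -m handwheel '{"linear":[[0,-0.015,0],[0,-0.03,0],[0,-0.042,0],[0,-0.042,0],[0,-0.042,0]],"twist":[7,14,21,28,35],"grip":[1,1,1,1,1]}' 40
python3 -m handwheel '{"linear":[[0,0,0],[0,0,0],[0,0,0],[0,0,0],[0,0,0]],"twist":[7,14,21,27,27],"grip":[1,1,1,1,1]}' 40
python3 - <<'E'
from h import *
im,d,P,_=cam("wrist"); save("w4",im);np.savez("w4",im=im,P=P)
s=manip.get_state();print(s["tcp_pos"],s["joint_pos"])
R=s["eef_rot"];print("yaw",np.degrees(np.arctan2(R[1,0],R[0,0])))
m=(P[...,2]>.068)&(P[...,2]<.085)&(np.hypot(P[...,0]-.414,P[...,1]+.273)<.05)
q=P[m];print(len(q),q.mean(0),cv2.minAreaRect((q[:,:2]*1000).astype(np.float32)))
E
```

```text
clock: 4.55
tcp_pos: [0.4145, -0.2196, 0.1556]
eef_rot: [[0.851, 0.525, 0.001], [0.525, -0.851, -0.0], [0.0, 0.0, -1.0]]
ft_force: [1.0, -0.8, -0.1]
opening: 1.0
grasp_force: 0.0
clock: 4.97
tcp_pos: [0.4146, -0.2612, 0.1552]
eef_rot: [[0.398, 0.918, -0.001], [0.918, -0.398, 0.0], [0.0, -0.001, -1.0]]
ft_force: [0.7, 0.4, 1.1]
opening: 1.002
grasp_force: 0.0
clock: 5.38
tcp_pos: [0.4149, -0.2604, 0.1554]
eef_rot: [[-0.061, 0.998, -0.0], [0.998, 0.061, 0.0], [0.0, -0.0, -1.0]]
ft_force: [0.2, -0.4, -0.6]
opening: 0.998
grasp_force: 0.0
[ 0.41488165 -0.26041187  0.15539028] [-6.30044477e-01 -2.09634731e-01  1.65373441e+00  8.02724332e-05
  1.69771001e+00 -6.85819404e-01]
yaw 93.19624886353017
1355 [ 0.4129822  -0.27083396  0.07541679] ((412.9107971191406, -272.32830810546875), (13.73444938659668, 42.61699295043945), 3.6745846271514893)
```

View pics/w4.png

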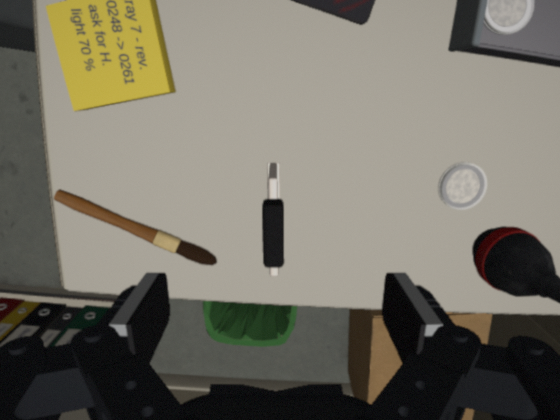

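```bash
python3 -m handwheel '{"linear":[[-0.002,-0.0115,-0.035],[-0.002,-0.0115,-0.07],[-0.002,-0.0115,-0.1],[-0.002,-0.0115,-0.108],[-0.002,-0.0115,-0.108]],"twist":[0.5,0.5,0.5,0.5,0.5],"grip":[1,1,1,1,1]}' 60
python3 -m handwheel '{"linear":[[0,0,0],[0,0,0],[0,0,0],[0,0,0],[0,0,0]],"twist":[0,0,0,0,0],"grip":[0,0,0,0,0]}' 60
python3 -m handwheel '{"linear":[[0,0,0],[0,0,0],[0,0,0.005],[0,0,0.02],[0,0,0.04]],"twist":[0,0,0,0,0],"grip":[0,0,0,0,0]}' 60
python3 - <<'E'
from h import *
z=np.load("top0.npz");P=z["P"]
# tray edges in station frame, yaw -2
Q=P[115:200,245:335].reshape(-1,3); a=np.radians(-2.0)
q=Q[(Q[:,2]>.118)&(Q[:,2]<.15)]; 
x=np.array([np.cos(a),np.sin(a)]);y=np.array([-np.sin(a),np.cos(a)])
X=q[:,:2]@x;Y=q[:,:2]@y
print(np.percentile(X,[1,50,99]),np.percentile(Y,[.5,2,50,98,99.5]),q[:,2].max())
w=np.load("w3.npz")["P"].reshape(-1,3); 
m=(w[:,2]>.030)&(w[:,2]<.042)&(w[:,0]>.5)&(w[:,0]<.62)&(abs(w[:,1]+.074)<.1)
q=w[m];print("drawer rim Y",np.percentile(q[:,:2]@y,[.5,50,99.5]),(q[:,:2]@x).min())
p=np.load("w1.npz")["P"].reshape(-1,3); m=(p[:,2]>.112)&(p[:,2]<.15)&(p[:,0]>.59)&(p[:,0]<.7)&(abs(p[:,1]+.075)<.09);q=p[m]
print("tray from wrist X",np.percentile(q[:,:2]@x,[0.5,2]),"Y",np.percentile(q[:,:2]@y,[.5,2,98,99.5]))
q2=q[(q[:,0]<.625)&(abs(q[:,1]+.075)<.03)];print("lip z",np.median(q2[:,2]),q[:,2].max())
m=(q[:,2]>.13);print("walltops Y hist",np.histogram(q[m][:,:2]@y,12))
E
```

```text
clock: 5.85
tcp_pos: [0.4113, -0.2707, 0.0446]
eef_rot: [[-0.064, 0.998, -0.005], [0.998, 0.064, 0.004], [0.004, -0.005, -1.0]]
ft_force: [-0.3, 0.9, 0.5]
opening: 0.998
grasp_force: 0.0
clock: 6.27
tcp_pos: [0.4135, -0.2724, 0.049]
eef_rot: [[-0.066, 0.998, 0.002], [0.998, 0.066, -0.001], [-0.002, 0.002, -1.0]]
ft_force: [0.5, -0.3, 0.5]
opening: 0.299
grasp_force: 0.0
clock: 6.68
tcp_pos: [0.4116, -0.271, 0.0859]
eef_rot: [[-0.066, 0.998, -0.004], [0.998, 0.066, 0.003], [0.003, -0.004, -1.0]]
ft_force: [0.2, -0.3, -0.8]
opening: 0.155
grasp_force: 58.5
[0.6163567  0.71299724 0.73389826] [-0.12313912 -0.12064437 -0.06599838  0.01195523  0.01379393] 0.14292520176616463
drawer rim Y [-0.12344779 -0.05348367  0.01631257] 0.5026090537317334
tray from wrist X [0.61502587 0.61570273] Y [-0.11139692 -0.10989146  0.0031858   0.00467055]
lip z 0.1148292991635936 0.14035656054470014
walltops Y hist (array([1269,    0,    0,    0,    0,    0,    0,    0,    0,    0,    0,
       1271]), array([-0.11218172, -0.10236145, -0.09254119, -0.08272092, -0.07290065,
       -0.06308039, -0.05326012, -0.04343986, -0.03361959, -0.02379932,
       -0.01397906, -0.00415879,  0.00566148]))
```

```bash
python3 -m handwheel '{"linear":[[0,0,0.04],[0.01,0.01,0.075],[0.035,0.03,0.1],[0.065,0.05,0.114],[0.095,0.073,0.114]],"twist":[0,4,8,12,19.3],"grip":[0,0,0,0,0]}' 60
python3 -m handwheel '{"linear":[[0.026,0.021,0],[0.052,0.042,0],[0.078,0.063,0],[0.1,0.084,0],[0.115,0.104,0]],"twist":[0,0,0,0,0],"grip":[0,0,0,0,0]}' 60
python3 -m handwheel '{"linear":[[0,0,0],[0,0,0],[0,0,0]],"twist":[0,0,0],"grip":[0,0,0]}' 60
python3 - <<'E'
from h import *
im,d,P,_=cam("wrist"); save("w5",im);np.savez("w5",im=im,P=P)
s=manip.get_state();print(s["tcp_pos"],s["grasp_force"],s["opening"])
R=s["eef_rot"];print("yaw",np.degrees(np.arctan2(R[1,0],R[0,0])))
E
```

```text
clock: 7.1
tcp_pos: [0.5098, -0.1993, 0.2069]
eef_rot: [[-0.391, 0.92, 0.007], [0.92, 0.391, -0.004], [-0.006, 0.005, -1.0]]
ft_force: [1.0, -0.9, -0.3]
opening: 0.156
grasp_force: 58.6
clock: 7.52
tcp_pos: [0.6241, -0.0934, 0.2005]
eef_rot: [[-0.391, 0.92, -0.001], [0.92, 0.391, 0.0], [0.001, -0.001, -1.0]]
ft_force: [0.1, 0.3, -0.4]
opening: 0.152
grasp_force: 58.7
clock: 7.77
tcp_pos: [0.6224, -0.0953, 0.2011]
eef_rot: [[-0.39, 0.921, -0.001], [0.921, 0.39, -0.0], [0.0, -0.001, -1.0]]
ft_force: [-0.2, -0.3, -0.2]
opening: 0.151
grasp_force: 58.7
[ 0.62233245 -0.09570043  0.20146352] 58.74306499958038 0.15618208991113214
yaw 112.92511643620509
```

View pics/w5.png

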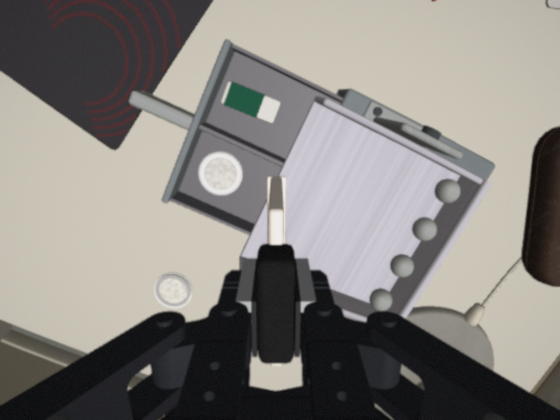

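The picture shows the card at (275,270) in the pads, with its forward end pointing at the eraser side. The four balls are at the back wall, from (448,190) to (381,300).

Run:
```python
from h import *
P=np.load("w5.npz")["P"]; s=manip.get_state(); R=np.array(s["eef_rot"]);p=np.array(s["tcp_pos"])
L=(P-p)@R
for v in range(178,372,10): print(v,L[v,276].round(4),P[v,276].round(4))
a=np.radians(-2);B=np.array([[np.cos(a),np.sin(a)],[-np.sin(a),np.cos(a)]])
S=P.copy();S[...,:2]=P[...,:2]@B.T
for u,v in [(448,190),(425,229),(402,265),(381,299),(246,258),(316,99),(305,140),(262,215)]: print(u,v,S[v,u].round(4))
print("tcp station",B@p[:2])
```

```text
178 [0.0355 0.0001 0.0428] [ 0.6086 -0.0629  0.1587]
188 [0.0356 0.0001 0.0213] [ 0.6086 -0.0628  0.1801]
198 [0.0353 0.0001 0.0055] [ 0.6087 -0.0631  0.196 ]
208 [ 0.0354  0.0001 -0.0087] [ 0.6087 -0.0631  0.2102]
218 [ 0.0326  0.0001 -0.0123] [ 0.6098 -0.0657  0.2137]
228 [ 0.0281  0.0001 -0.0109] [ 0.6115 -0.0698  0.2123]
238 [ 0.0244  0.0001 -0.0117] [ 0.613  -0.0732  0.2132]
248 [ 0.0218  0.0001 -0.0152] [ 0.614  -0.0755  0.2167]
258 [ 0.0217  0.0001 -0.0237] [ 0.614  -0.0757  0.2252]
268 [ 0.0189  0.0001 -0.026 ] [ 0.6151 -0.0782  0.2274]
278 [ 0.0155  0.0001 -0.0268] [ 0.6164 -0.0814  0.2283]
288 [ 0.0111  0.0001 -0.026 ] [ 0.6182 -0.0854  0.2274]
298 [ 0.0082  0.0001 -0.0278] [ 0.6193 -0.0881  0.2293]
308 [ 0.0039  0.0001 -0.0274] [ 0.621  -0.0921  0.2289]
318 [ 0.0001  0.0001 -0.028 ] [ 0.6224 -0.0955  0.2295]
328 [-0.0052  0.0001 -0.0265] [ 0.6245 -0.1004  0.2279]
338 [-0.0091  0.0001 -0.0271] [ 0.626  -0.104   0.2286]
348 [-0.0148  0.0001 -0.0255] [ 0.6283 -0.1093  0.227 ]
358 [-0.0179  0.0001 -0.0274] [ 0.6294 -0.1121  0.2289]
368 [-2.192e-01  1.000e-04  2.008e-01] [ 7.077e-01 -2.976e-01  7.000e-04]
448 190 [ 0.7164 -0.0103  0.1189]
425 229 [ 0.7161 -0.039   0.1199]
402 265 [ 0.7156 -0.0676  0.12  ]
381 299 [ 0.7155 -0.0959  0.1202]
246 258 [ 0.6192 -0.1085  0.1159]
316 99 [0.6154 0.0032 0.1189]
305 140 [ 0.6205 -0.0213  0.1152]
262 215 [ 0.6166 -0.0766  0.1146]
tcp station [ 0.62529324 -0.07392304]
```

```bash
python3 -m handwheel '{"linear":[[0.012,0.001,0],[0.0227,0.0012,0],[0.0227,0.0012,0],[0.0227,0.0012,-0.012],[0.0227,0.0012,-0.022]],"twist":[0,0,0,0,0],"grip":[0,0,0,0,0]}' 60
python3 -m handwheel '{"linear":[[0,0,-0.006],[0,0,-0.012],[0,0,-0.015],[0,0,-0.018],[0,0,-0.020]],"twist":[0,0,0,0,0],"grip":[0,0,0,0,0]}' 60
python3 -m handwheel '{"linear":[[0,0,0],[0,0,0]],"twist":[0,0],"grip":[0,0]}' 60
python3 - <<'E'
from h import *
im,d,P,_=cam("wrist"); save("w6",im)
a,b,_,_=cam("scene"); s=manip.get_state(); print(s["tcp_pos"],s["ft_force"])
c=cv2.resize(a[160:280,190:310],None,fx=3.5,fy=3.5)
save("m2",np.hstack([im,c])[:, :980][:, ::1][:420]); cv2.imwrite("pics/m2.png",cv2.resize(cv2.imread("pics/m2.png"),(800,343)))
E
```

```text
clock: 8.23
tcp_pos: [0.6451, -0.0946, 0.1793]
eef_rot: [[-0.389, 0.921, 0.001], [0.921, 0.389, -0.0], [-0.001, 0.001, -1.0]]
ft_force: [-0.3, -0.0, -1.6]
opening: 0.15
grasp_force: 58.8
clock: 8.65
tcp_pos: [0.6454, -0.0937, 0.1597]
eef_rot: [[-0.39, 0.921, 0.0], [0.921, 0.39, -0.0], [-0.0, 0.0, -1.0]]
ft_force: [-1.2, 0.7, 1.6]
opening: 0.152
grasp_force: 59.2
clock: 8.82
tcp_pos: [0.6457, -0.0937, 0.16]
eef_rot: [[-0.39, 0.921, 0.001], [0.921, 0.39, -0.0], [-0.0, 0.001, -1.0]]
ft_force: [-0.0, 0.4, 0.9]
opening: 0.15
grasp_force: 59.2
[ 0.6457833  -0.09373157  0.16020677] [-0.77843188  0.45803864  1.27344708]
```

View pics/m2.png

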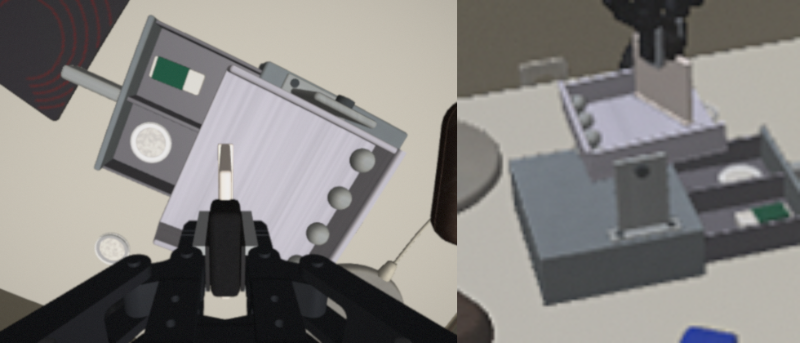

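```bash
cat > balls.py <<'E'
from h import *
def look(tag):
    im,d,P,_=cam("wrist"); save(tag,im); s=manip.get_state()
    a=np.radians(-2);B=np.array([[np.cos(a),np.sin(a)],[-np.sin(a),np.cos(a)]])
    S=P.copy();S[...,:2]=P[...,:2]@B.T; S[...,1]+=.0535; S[...,0]-=.690
    print("tcp",s["tcp_pos"].round(4),"F",s["ft_force"].round(1),"t",s["clock"])
    X,Y,Z=S[...,0],S[...,1],S[...,2]
    # tray floor plane from clear patch
    m=(X>-.045)&(X<.02)&(Y>.02)&(Y<.05)&(Z>.06)&(Z<.14)
    c=np.polyfit(X[m],Z[m],1); r=Z[m]-np.polyval(c,X[m]); k=abs(r)<np.median(abs(r))*3+1e-4; c=np.polyfit(X[m][k],Z[m][k],1)
    print("floor slope",round(np.arctan(c[0]),3))
    for n,M in (("tray",(X>-.08)&(X<.045)&(abs(Y)<.053)&(Z-np.polyval(c,X)>.009)&(Z-np.polyval(c,X)<.019)),
                ("drawer",(X<-.055)&(X>-.155)&(abs(Y)<.063)&(Z>.0135)&(Z<.034))):
        nl,l,st,ce=cv2.connectedComponentsWithStats(M.astype(np.uint8))
        for i in range(1,nl):
            if st[i,4]>40:
                q=S[l==i]; print(n,st[i,4],"px",ce[i].round(),"XYZ",(np.median(q,0)*1000).round(),"zmax",(q[:,2].max()*1000).round(),"rgb",im[l==i].mean(0).round())
E
python3 -m handwheel '{"linear":[[0,0,-0.0015],[0,0,-0.003],[0,0,-0.0045],[0,0,-0.006],[0,0,-0.006]],"twist":[0,0,0,0,0],"grip":[0,0,0,0,0]}' 60
python3 -c "from balls import *; look('b1')"
python3 -m handwheel '{"linear":[[0,0,0],[0,0,0],[0,0,0],[0,0,0],[0,0,0]],"twist":[0,0,0,0,0],"grip":[0,0,0,0,0]}' 60
python3 -c "from balls import *; look('b2')"
```

```text
clock: 9.33
tcp_pos: [0.6461, -0.0936, 0.1545]
eef_rot: [[-0.391, 0.921, 0.002], [0.921, 0.391, -0.0], [-0.001, 0.002, -1.0]]
ft_force: [-0.4, 0.3, 5.2]
opening: 0.152
grasp_force: 59.7
tcp [ 0.6461 -0.0936  0.1545] F [-0.8  1.4  5.1] t 9.3833
floor slope 0.077
tray 48 px [276. 181.] XYZ [-56.  14. 117.] zmax 122.0 rgb [118. 112. 106.]
tray 3412 px [430. 248.] XYZ [ 30.  16. 124.] zmax 130.0 rgb [108. 107. 106.]
drawer 1147 px [186. 101.] XYZ [-144.   11.   25.] zmax 34.0 rgb [64. 65. 65.]
drawer 1937 px [214.  92.] XYZ [-114.   35.   22.] zmax 24.0 rgb [103. 132. 117.]
drawer 505 px [142. 161.] XYZ [-144.  -34.   25.] zmax 34.0 rgb [72. 75. 74.]
drawer 2035 px [181. 176.] XYZ [-114.  -34.   17.] zmax 19.0 rgb [217. 214. 210.]
clock: 9.8
tcp_pos: [0.646, -0.0937, 0.1539]
eef_rot: [[-0.39, 0.921, 0.001], [0.921, 0.39, 0.0], [-0.001, 0.001, -1.0]]
ft_force: [1.3, 1.8, 4.7]
opening: 0.15
grasp_force: 59.7
tcp [ 0.646  -0.0936  0.1539] F [1.6 1.  4.8] t 9.85
floor slope 0.101
tray 778 px [412. 182.] XYZ [  4.  43. 122.] zmax 126.0 rgb [134. 135. 132.]
tray 55 px [276. 181.] XYZ [-56.  14. 117.] zmax 121.0 rgb [123. 116. 110.]
tray 1370 px [441. 254.] XYZ [ 36.  18. 126.] zmax 131.0 rgb [74. 72. 73.]
tray 678 px [383. 232.] XYZ [  4.  14. 122.] zmax 125.0 rgb [136. 137. 134.]
tray 616 px [356. 278.] XYZ [  4. -15. 122.] zmax 125.0 rgb [136. 137. 134.]
drawer 1137 px [186. 101.] XYZ [-144.   12.   25.] zmax 34.0 rgb [64. 65. 65.]
drawer 1941 px [214.  92.] XYZ [-114.   35.   22.] zmax 24.0 rgb [103. 132. 118.]
drawer 500 px [142. 161.] XYZ [-144.  -34.   25.] zmax 34.0 rgb [72. 75. 75.]
drawer 2044 px [182. 176.] XYZ [-114.  -34.   17.] zmax 19.0 rgb [217. 214. 211.]
```

```bash
python3 -m handwheel '{"linear":[[0,0,0],[0,0,0],[0,0,-0.0005],[0,0,-0.001],[0,0,-0.001]],"twist":[0,0,0,0,0],"grip":[0,0,0,0,0]}' 60 | grep -E "tcp|ft"
python3 -c "from balls import *; look('b3')" | grep -v "drawer.*rgb \[\(64\|72\|217\)"
python3 -m handwheel '{"linear":[[0,0,-0.0005],[0,0,-0.001],[0,0,-0.0015],[0,0,-0.002],[0,0,-0.002]],"twist":[0,0,0,0,0],"grip":[0,0,0,0,0]}' 60| grep -E "tcp|ft"
python3 -c "from balls import *; look('b4')"| grep -v "drawer.*rgb \[\(64\|72\|217\)"
```

```text
tcp_pos: [0.6455, -0.094, 0.1524]
ft_force: [1.4, 1.7, 4.3]
tcp [ 0.6455 -0.094   0.1524] F [1.9 1.1 4.4] t 10.3167
floor slope 0.154
tray 803 px [306. 129.] XYZ [-54.  43. 113.] zmax 117.0 rgb [142. 143. 140.]
tray 731 px [300. 185.] XYZ [-45.  17. 115.] zmax 119.0 rgb [143. 143. 140.]
tray 45 px [276. 180.] XYZ [-56.  14. 114.] zmax 117.0 rgb [116. 110. 104.]
tray 1247 px [445. 254.] XYZ [ 35.  18. 127.] zmax 132.0 rgb [71. 69. 70.]
tray 580 px [299. 241.] XYZ [-32. -10. 116.] zmax 120.0 rgb [140. 141. 138.]
drawer 1961 px [215.  92.] XYZ [-114.   35.   22.] zmax 24.0 rgb [103. 132. 118.]
tcp_pos: [0.6458, -0.094, 0.1509]
ft_force: [1.7, 0.8, 5.0]
tcp [ 0.6458 -0.094   0.1509] F [1.4 1.  6.2] t 10.7833
floor slope 0.216
tray 733 px [259. 142.] XYZ [-72.  27. 106.] zmax 109.0 rgb [142. 143. 139.]
tray 92 px [273. 182.] XYZ [-57.  12. 106.] zmax 114.0 rgb [164. 158. 151.]
tray 1106 px [446. 255.] XYZ [ 34.  19. 129.] zmax 134.0 rgb [69. 67. 68.]
tray 660 px [298. 235.] XYZ [-34.  -7. 114.] zmax 119.0 rgb [138. 139. 136.]
drawer 1201 px [186. 101.] XYZ [-144.   11.   24.] zmax 34.0 rgb [63. 64. 65.]
drawer 2441 px [212.  86.] XYZ [-119.   37.   22.] zmax 33.0 rgb [108. 133. 120.]
drawer 2081 px [181. 176.] XYZ [-114.  -34.   17.] zmax 19.0 rgb [216. 214. 210.]
```

```bash
python3 -m handwheel '{"linear":[[0,0,-0.0005],[0,0,-0.001],[0,0,-0.0015],[0,0,-0.002],[0,0,-0.0025]],"twist":[0,0,0,0,0],"grip":[0,0,0,0,0]}' 60 | grep -E "tcp|ft"
python3 -c "from balls import *; look('b5')" | grep -v "drawer.*rgb \[\(63\|64\|72\)"
python3 -m handwheel '{"linear":[[0,0,0],[0,0,0],[0,0,0],[0,0,0],[0,0,0]],"twist":[0,0,0,0,0],"grip":[0,0,0,0,0]}' 60| grep -E "tcp|ft"
python3 -c "from balls import *; look('b6')"| grep -v "drawer.*rgb \[\(63\|64\|72\)"
```

```text
tcp_pos: [0.6461, -0.094, 0.1492]
ft_force: [2.3, 1.5, 8.4]
tcp [ 0.6461 -0.094   0.1491] F [1.6 1.6 6.7] t 11.25
floor slope 0.28
tray 178 px [274. 186.] XYZ [-55.  10. 103.] zmax 110.0 rgb [185. 180. 174.]
tray 934 px [448. 256.] XYZ [ 33.  19. 131.] zmax 136.0 rgb [67. 65. 66.]
tray 678 px [299. 223.] XYZ [-36.  -1. 112.] zmax 116.0 rgb [139. 140. 137.]
drawer 357 px [205.  50.] XYZ [-129.   58.   24.] zmax 28.0 rgb [137. 138. 135.]
drawer 1895 px [214.  92.] XYZ [-113.   35.   22.] zmax 34.0 rgb [112. 136. 123.]
drawer 2116 px [180. 177.] XYZ [-114.  -34.   17.] zmax 19.0 rgb [216. 213. 209.]
tcp_pos: [0.646, -0.094, 0.1489]
ft_force: [1.5, 1.2, 6.1]
tcp [ 0.646  -0.0941  0.1489] F [2.  0.8 6.7] t 11.7167
floor slope 0.291
tray 900 px [295. 191.] XYZ [-44.  13. 109.] zmax 113.0 rgb [151. 151. 147.]
tray 890 px [449. 255.] XYZ [ 33.  20. 132.] zmax 136.0 rgb [66. 64. 66.]
drawer 362 px [205.  50.] XYZ [-129.   58.   24.] zmax 27.0 rgb [137. 138. 135.]
drawer 1895 px [214.  91.] XYZ [-113.   35.   22.] zmax 34.0 rgb [112. 137. 123.]
drawer 2125 px [180. 177.] XYZ [-114.  -34.   17.] zmax 19.0 rgb [216. 213. 209.]
```

```bash
python3 -m handwheel '{"linear":[[0,0,0],[0,0,0],[0,0,-0.0005],[0,0,-0.001],[0,0,-0.0015]],"twist":[0,0,0,0,0],"grip":[0,0,0,0,0]}' 60 | grep -E "tcp|ft"
python3 -c "from balls import *; look('b7')" | grep -v "drawer.*rgb \[\(63\|64\|72\)"
python3 -m handwheel '{"linear":[[0,0,0],[0,0,0],[0,0,0],[0,0,0],[0,0,0]],"twist":[0,0,0,0,0],"grip":[0,0,0,0,0]}' 60| grep -E "tcp|ft"
python3 -c "from balls import *; look('b8')"| grep -v "drawer.*rgb \[\(63\|64\|72\)"
```

```text
tcp_pos: [0.6462, -0.0941, 0.1478]
ft_force: [1.0, 0.7, 8.0]
tcp [ 0.6461 -0.0941  0.1477] F [2.  0.8 8. ] t 12.1833
floor slope 0.33
tray 688 px [262. 141.] XYZ [-70.  27.  98.] zmax 101.0 rgb [141. 142. 138.]
tray 212 px [276. 187.] XYZ [-54.   9. 101.] zmax 108.0 rgb [196. 191. 185.]
tray 798 px [449. 256.] XYZ [ 32.  20. 133.] zmax 137.0 rgb [66. 64. 65.]
drawer 367 px [204.  50.] XYZ [-129.   58.   24.] zmax 27.0 rgb [137. 138. 134.]
drawer 1908 px [214.  91.] XYZ [-113.   35.   22.] zmax 34.0 rgb [112. 136. 123.]
drawer 2124 px [179. 177.] XYZ [-114.  -34.   17.] zmax 19.0 rgb [216. 213. 210.]
tcp_pos: [0.6461, -0.0941, 0.1477]
ft_force: [0.7, 0.2, 7.5]
tcp [ 0.6461 -0.0941  0.1477] F [1.2 0.7 7.8] t 12.65
floor slope 0.336
tray 226 px [275. 190.] XYZ [-54.   9. 101.] zmax 107.0 rgb [193. 188. 183.]
tray 779 px [450. 256.] XYZ [ 32.  20. 133.] zmax 137.0 rgb [66. 64. 65.]
tray 120 px [301. 255.] XYZ [-27. -17. 110.] zmax 113.0 rgb [115. 116. 112.]
drawer 366 px [204.  50.] XYZ [-129.   58.   24.] zmax 27.0 rgb [137. 137. 134.]
drawer 1667 px [215.  92.] XYZ [-109.   36.   22.] zmax 34.0 rgb [127. 143. 133.]
drawer 2129 px [180. 177.] XYZ [-114.  -34.   17.] zmax 19.0 rgb [216. 213. 209.]
```

Three are out and the fourth is running along the card, so I keep going.

```bash
python3 -m handwheel '{"linear":[[0,0,0],[0,0,0],[0,0,0],[0,0,0],[0,0,0]],"twist":[0,0,0,0,0],"grip":[0,0,0,0,0]}' 60 | grep -E "tcp|ft"
python3 -c "from balls import *; look('b9')" | grep "tray\|slope"
python3 -m handwheel '{"linear":[[0,0,0],[0,0,0],[0,0,0],[0,0,0],[0,0,0]],"twist":[0,0,0,0,0],"grip":[0,0,0,0,0]}' 60| grep -E "tcp|ft"
python3 -c "from balls import *; look('b10')"| grep -v "drawer.*rgb \[\(63\|64\|72\)"
```

```text
tcp_pos: [0.6461, -0.0942, 0.1477]
ft_force: [1.6, 0.7, 8.1]
floor slope 0.336
tray 225 px [276. 190.] XYZ [-53.   8. 101.] zmax 107.0 rgb [195. 190. 184.]
tray 786 px [450. 256.] XYZ [ 32.  20. 133.] zmax 137.0 rgb [66. 64. 65.]
tray 680 px [299. 223.] XYZ [-36.  -2. 110.] zmax 114.0 rgb [140. 140. 137.]
tcp_pos: [0.6461, -0.0942, 0.1477]
ft_force: [1.0, 0.2, 8.2]
tcp [ 0.6461 -0.0942  0.1477] F [1.6 1.4 8. ] t 13.5833
floor slope 0.335
tray 936 px [294. 176.] XYZ [-48.  20. 105.] zmax 110.0 rgb [153. 152. 149.]
tray 779 px [450. 256.] XYZ [ 32.  20. 133.] zmax 137.0 rgb [66. 64. 65.]
drawer 367 px [204.  50.] XYZ [-129.   58.   24.] zmax 27.0 rgb [137. 137. 134.]
drawer 1643 px [215.  91.] XYZ [-109.   36.   22.] zmax 34.0 rgb [128. 144. 133.]
drawer 2132 px [180. 177.] XYZ [-114.  -34.   17.] zmax 19.0 rgb [216. 213. 209.]
```

```bash
python3 -m handwheel '{"linear":[[0,0,0],[0,0,-0.001],[0,0,-0.002],[0,0,-0.003],[0,0,-0.004]],"twist":[0,0,0,0,0],"grip":[0,0,0,0,0]}' 60 | grep -E "tcp|ft"
python3 -c "from balls import *; look('b11')" | grep "tray\|slope"
python3 -m handwheel '{"linear":[[0,0,-0.001],[0,0,-0.002],[0,0,-0.003],[0,0,-0.003],[0,0,-0.003]],"twist":[0,0,0,0,0],"grip":[0,0,0,0,0]}' 60| grep -E "tcp|ft"
python3 -c "from balls import *; look('b12')"| grep -v "drawer.*rgb \[\(63\|64\|72\)"
```

```text
tcp_pos: [0.6463, -0.0943, 0.1446]
ft_force: [0.7, 1.2, 9.6]
floor slope 0.44
tray 264 px [277. 196.] XYZ [-51.   5.  98.] zmax 100.0 rgb [204. 198. 192.]
tray 499 px [452. 257.] XYZ [ 30.  21. 136.] zmax 140.0 rgb [67. 65. 66.]
tcp_pos: [0.6457, -0.0946, 0.1411]
ft_force: [0.6, -0.1, 9.0]
tcp [ 0.6458 -0.0946  0.141 ] F [ 0.5 -0.4  8.9] t 14.5167
floor slope 0.542
tray 156 px [284. 205.] XYZ [-46.   2.  94.] zmax 96.0 rgb [223. 217. 211.]
drawer 1866 px [185. 106.] XYZ [-135.   10.   24.] zmax 34.0 rgb [83. 84. 83.]
drawer 381 px [203.  48.] XYZ [-129.   58.   24.] zmax 27.0 rgb [142. 143. 140.]
drawer 1634 px [213.  91.] XYZ [-113.   35.   22.] zmax 34.0 rgb [119. 139. 127.]
drawer 636 px [137. 162.] XYZ [-144.  -33.   25.] zmax 34.0 rgb [75. 77. 77.]
drawer 2224 px [178. 178.] XYZ [-114.  -34.   17.] zmax 19.0 rgb [222. 219. 216.]
```

```bash
python3 -m handwheel '{"linear":[[0,0,-0.001],[0,0,-0.002],[0,0,-0.0025],[0,0,-0.003],[0,0,-0.003]],"twist":[0,0,0,0,0],"grip":[0,0,0,0,0]}' 60| grep -E "tcp|ft"
python3 -m handwheel '{"linear":[[0,0,0],[0,0,0]],"twist":[0,0],"grip":[0,0]}' 60| grep -E "tcp|ft|op"
python3 -c "from balls import *; look('b13')"| grep "tray\|slope"
```

```text
tcp_pos: [0.6461, -0.0945, 0.1404]
ft_force: [-3.3, 0.7, 15.7]
tcp_pos: [0.646, -0.0945, 0.1404]
ft_force: [-1.9, 0.7, 17.1]
opening: 0.151
floor slope 0.553
tray 148 px [284. 203.] XYZ [-46.   3.  94.] zmax 95.0 rgb [222. 216. 210.]
```

View pics/b13.png

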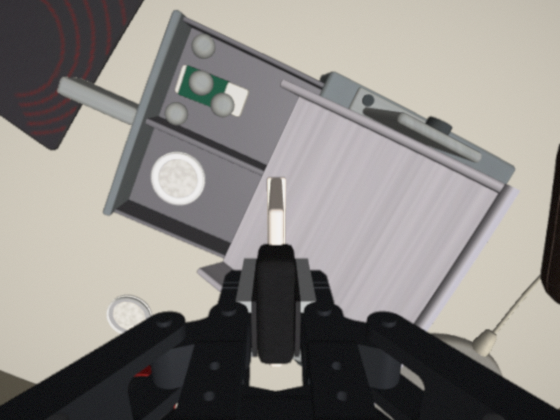

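All four balls lie in the eraser compartment, at (204,46), (201,82), (222,104) and (176,113), and the tray is at its stop. I now let the tray rise gently and take the card back.

```bash
python3 -m handwheel '{"linear":[[0,0,0.005],[0,0,0.01],[0,0,0.015],[0,0,0.02],[0,0,0.026]],"twist":[0,0,0,0,0],"grip":[0,0,0,0,0]}' 60| grep -E "tcp|ft"
python3 -m handwheel '{"linear":[[0,0,0.015],[0,0,0.035],[-0.015,0,0.042],[-0.04,-0.01,0.042],[-0.07,-0.03,0.042]],"twist":[0,0,0,0,-5],"grip":[0,0,0,0,0]}' 60| grep -E "tcp|ft"
python3 -m handwheel '{"linear":[[-0.025,-0.022,0],[-0.05,-0.044,0],[-0.075,-0.066,0],[-0.1,-0.088,0],[-0.125,-0.11,-0.01]],"twist":[-3,-7,-11,-14,-14.3],"grip":[0,0,0,0,0]}' 60| grep -E "tcp|ft"
python3 -m handwheel '{"linear":[[-0.02,-0.02,-0.03],[-0.035,-0.035,-0.06],[-0.038,-0.0375,-0.09],[-0.038,-0.0375,-0.12],[-0.038,-0.0375,-0.135]],"twist":[0,0,0,0,0],"grip":[0,0,0,0,0]}' 60
python3 -c "
from h import *
im,d,P,_=cam('wrist');s=manip.get_state();R=np.array(s['eef_rot']);L=(P-s['tcp_pos'])@R
m=(abs(L[...,1])<.002)&(abs(L[...,0])<.04)&(L[...,2]>-.035)&(L[...,2]<.055);q=L[m]
print(s['tcp_pos'],q[:,2].min(),q[:,2].max(),q[:,0].min(),q[:,0].max())
w=q[(q[:,2]>-.005)];print(np.polyfit(w[:,2],w[:,0],1)); r=q[q[:,2]<-.02]; print('railtop slope',np.polyfit(r[:,0],r[:,2],1),len(r))"
```

```text
tcp_pos: [0.6452, -0.0937, 0.1615]
ft_force: [0.1, 0.2, -1.2]
tcp_pos: [0.5759, -0.1223, 0.2049]
ft_force: [0.8, -0.7, -1.3]
tcp_pos: [0.45, -0.2349, 0.1966]
ft_force: [0.5, -1.5, -0.2]
clock: 16.82
tcp_pos: [0.4104, -0.2706, 0.0553]
eef_rot: [[-0.063, 0.998, -0.004], [0.998, 0.063, 0.003], [0.004, -0.004, -1.0]]
ft_force: [-0.5, 0.6, -2.2]
opening: 0.152
grasp_force: 58.9
[ 0.40972752 -0.26967881  0.05313947] -0.03126258058540556 0.05491602944156373 -0.037165915751832194 0.03998410574866772
[0.03760994 0.03361937]
railtop slope [ 0.05663962 -0.02907087] 1256
```

```bash
python3 -m handwheel '{"linear":[[0,0,-0.001],[0,0,-0.002],[0,0,-0.003],[0,0,-0.004],[0,0,-0.004]],"twist":[0,0,0,0,0],"grip":[0,0,0,0,0]}' 60| grep -E "tcp|ft"
python3 -m handwheel '{"linear":[[0,0,0],[0,0,-0.001],[0,0,-0.002],[0,0,-0.002],[0,0,-0.002]],"twist":[0,0,0,0,0],"grip":[0,0,0,0,0]}' 20| grep -E "tcp|ft|gr"
python3 -c "
from h import *
im,d,P,_=cam('wrist');s=manip.get_state();R=np.array(s['eef_rot']);L=(P-s['tcp_pos'])@R
m=(abs(L[...,1])<.002)&(abs(L[...,0])<.04)&(L[...,2]>-.035)&(L[...,2]<.055);q=L[m]
r=q[q[:,2]<-.02]; print('railtop slope',np.polyfit(r[:,0],r[:,2],1),len(r),s['tcp_pos'])
P=np.load('w5.npz')['P']"
```

```text
tcp_pos: [0.4133, -0.2716, 0.0568]
ft_force: [0.2, -0.2, -0.8]
tcp_pos: [0.4125, -0.2712, 0.0534]
ft_force: [0.2, 0.6, -1.2]
grasp_force: 58.9
railtop slope [ 0.03565689 -0.02704056] 1222 [ 0.41250325 -0.27124706  0.05344539]
```

```bash
python3 -m handwheel '{"linear":[[0,0,-0.001],[0,0,-0.002],[0,0,-0.003],[0,0,-0.0035],[0,0,-0.0035]],"twist":[0,0,0,0,0],"grip":[0.08,0.08,0.08,0.08,0.08]}' 20| grep -E "tcp|ft|gr|op"
python3 -m handwheel '{"linear":[[0,0,-0.0005],[0,0,-0.001],[0,0,-0.0015],[0,0,-0.0015],[0,0,-0.0015]],"twist":[0,0,0,0,0],"grip":[0.08,0.08,0.08,0.08,0.08]}' 20| grep -E "tcp|ft|gr|op"
python3 -c "
from h import *
im,d,P,_=cam('wrist');s=manip.get_state();R=np.array(s['eef_rot']);L=(P-s['tcp_pos'])@R
m=(abs(L[...,1])<.002)&(abs(L[...,0])<.04)&(L[...,2]>-.035)&(L[...,2]<.055);q=L[m]
r=q[q[:,2]<-.02]; print('railtop slope',np.polyfit(r[:,0],r[:,2],1),len(r),s['tcp_pos'])"
```

```text
tcp_pos: [0.4125, -0.2712, 0.0498]
ft_force: [0.4, 0.3, -0.9]
opening: 0.152
grasp_force: 58.9
tcp_pos: [0.4126, -0.2713, 0.0486]
ft_force: [0.1, 1.6, -1.5]
opening: 0.149
grasp_force: 59.0
railtop slope [ 0.03676873 -0.02704528] 1219 [ 0.41262727 -0.2712676   0.04864049]
```

```bash
python3 -m handwheel '{"linear":[[0,0,-0.0005],[0,0,-0.001],[0,0,-0.0015],[0,0,-0.0015]],"twist":[0,0,0,0],"grip":[0.1,0.1,0.1,0.1]}' 20| grep -E "tcp|ft|gr"
python3 -m handwheel '{"linear":[[0,0,-0.0005],[0,0,-0.001],[0,0,-0.0015],[0,0,-0.0015]],"twist":[0,0,0,0],"grip":[0.1,0.1,0.1,0.1]}' 20| grep -E "tcp|ft|gr|op"
python3 -c "
from h import *
im,d,P,_=cam('wrist');s=manip.get_state();R=np.array(s['eef_rot']);L=(P-s['tcp_pos'])@R
m=(abs(L[...,1])<.002)&(abs(L[...,0])<.04)&(L[...,2]>-.035)&(L[...,2]<.055);q=L[m]
r=q[q[:,2]<-.02]; print('railtop slope',np.polyfit(r[:,0],r[:,2],1),len(r),s['tcp_pos'])"
```

```text
tcp_pos: [0.4128, -0.2713, 0.0486]
ft_force: [-2.9, 1.7, 8.3]
grasp_force: 60.2
tcp_pos: [0.413, -0.2713, 0.0485]
ft_force: [-4.4, 5.2, 16.0]
opening: 0.152
grasp_force: 61.3
railtop slope [ 0.0376187  -0.02708731] 1221 [ 0.41297897 -0.27131554  0.04852857]
```

```bash
python3 -m handwheel '{"linear":[[0,0,0.001],[0,0,0.002],[0,0,0.0025],[0,0,0.0025]],"twist":[0,0,0,0],"grip":[0.1,0.1,0.1,0.1]}' 20| grep -E "tcp|ft|gr"
python3 -m handwheel '{"linear":[[0,0,0],[0,0,0],[0,0,0],[0,0,0],[0,0,0]],"twist":[0,0,0,0,0],"grip":[0.3,0.6,0.8,1,1]}' | grep -E "tcp|ft|op"
python3 -m handwheel '{"linear":[[0,0,0],[0,0,0],[0,0,0.01],[0,0,0.03],[0,0,0.06]],"twist":[0,0,0,0,0],"grip":[1,1,1,1,1]}' | grep -E "tcp|ft|op"
python3 -m handwheel '{"linear":[[0,0,0.04],[0,0,0.06],[-0.04,-0.03,0.06],[-0.07,-0.06,0.06],[-0.07,-0.09,0.06]],"twist":[0,0,0,0,0],"grip":[1,1,1,1,1]}' | grep -E "tcp|ft|op"
python3 - <<'E'
from h import *
im,d,P,_=cam("top"); save("top9",im)
def box(n,P,u0,u1,v0,v1,lo,hi):
    Q=P[v0:v1,u0:u1]; m=(Q[...,2]>lo)&(Q[...,2]<hi); q=Q[m]
    if len(q)<5: print(n,len(q));return
    r=cv2.minAreaRect((q[:,:2]*1000).astype(np.float32))
    print(n,len(q),q.mean(0).round(3),np.round(r[0]),np.round(r[1]),round(r[2],1),q[:,2].max().round(3))
box("card",P,355,415,275,300,.06,.12)
box("blower",P,375,410,180,212,.01,.2); box("stamp",P,160,192,145,178,.02,.12)
box("tray",P,255,330,120,195,.085,.17); box("pull",P,275,305,215,260,.036,.055)
i2,_,P2,_=cam("scene"); save("scene9",i2)
s0=np.load("scene0.npz"); dz=P2-s0["P"]
dif=cv2.absdiff(i2,s0["im"]).max(2)>40; n,l,st,ce=cv2.connectedComponentsWithStats(cv2.morphologyEx(dif.astype(np.uint8),cv2.MORPH_OPEN,np.ones((3,3))))
for k in range(1,n):
    if st[k,4]>25: print("diff",st[k],ce[k].round())
s=manip.get_state();print(s["tcp_pos"],s["clock"],s["ft_force"])
E
```

```text
tcp_pos: [0.4128, -0.2714, 0.0486]
ft_force: [-0.7, 2.0, 5.0]
grasp_force: 59.8
tcp_pos: [0.4124, -0.2712, 0.0477]
ft_force: [-0.5, -0.4, 0.0]
opening: 0.852
tcp_pos: [0.4112, -0.2703, 0.1065]
ft_force: [0.6, -1.2, 0.3]
opening: 1.0
tcp_pos: [0.3403, -0.3613, 0.1703]
ft_force: [0.8, 0.9, -0.4]
opening: 1.002
card 182 [ 0.413 -0.272  0.074] [ 413. -273.] [14. 70.] 4.0 0.082
blower 510 [ 0.605 -0.293  0.057] [ 608. -300.] [54. 48.] 63.6 0.109
stamp 331 [0.69  0.165 0.069] [693. 167.] [29. 40.] 55.1 0.083
tray 3748 [ 0.675 -0.079  0.114] [673. -78.] [144. 120.] 88.6 0.141
pull 254 [ 0.525 -0.073  0.043] [528. -72.] [62. 68.] 46.1 0.049
diff [315   0  25  21 399] [328.  10.]
diff [ 364    0  196   41 4019] [466.  14.]
diff [347   9  21   8  92] [357.  12.]
diff [332  18  18   9  91] [341.  23.]
diff [315  29  40  39 848] [334.  47.]
diff [524  28  36  37 995] [545.  46.]
diff [451  40   9   4  32] [455.  42.]
diff [492  45  15   7  74] [500.  48.]
diff [522  57  34  17 222] [538.  67.]
diff [465  58  40  24 421] [486.  68.]
diff [ 311   67   47   49 1115] [334.  88.]
diff [516  75  31   6 111] [530.  77.]
diff [ 444   79   60  129 2390] [472. 135.]
diff [ 498  105   40   58 1024] [513. 126.]
diff [475 152  11   9  56] [480. 157.]
diff [489 153  30  18 239] [501. 163.]
diff [474 167  37  47 855] [492. 192.]
diff [507 172   9   9  56] [511. 176.]
diff [502 184  15  12  82] [509. 190.]
diff [ 266  205   57   47 1342] [294. 229.]
[ 0.34055582 -0.36478163  0.16858715] 21.0333 [-0.1533131   0.5093963  -0.67436156]
```

```bash
python3 -c "
from station import manip
print(manip.sign_off())"
```

```text
the job is handed in; nothing more can be done
None
```

The job is done and handed in at about 21 s: drawer out to its stop, all four balls in the eraser compartment, tray sprung back, card upright on the desk where it first stood, blower and stamp unmoved.

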